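# Sort the sampling kit into its trays

## Task

Put the sampling kit away: stand the two white sample bottles upright in the deep two-bay carrier, one in each bay, set the two beige stoppers in the shallow two-compartment tray, one in each compartment, and lay the marker lengthwise in the long narrow trough. Let everything rest on its tray's floor, released. Never tip a bottle over, and leave the lab timer and the open culture dish where they are.

Things in the scene. Friction and masses are not known exactly. Their poses are not given: they have to be found in the camera images.
- bottle_1_centre (a point): White plastic sample bottle, upright, 100 mm tall, straight round body 51 mm in diameter up to 63 mm above its foot, then rounded shoulders and a blue screw cap 36 mm in diameter; about 0.12 to 0.25 kg, easily held with 30 N. The point is its centre, 50 mm above its underside; z runs up its axis. Stands on the bench at the start, one of two alike; belongs in a bay of the bottle carrier.
- bottle_2_centre (a point): White plastic sample bottle, upright, 100 mm tall, straight round body 51 mm in diameter up to 63 mm above its foot, then rounded shoulders and a blue screw cap 36 mm in diameter; about 0.12 to 0.25 kg, easily held with 30 N. The point is its centre, 50 mm above its underside; z runs up its axis. Stands on the bench at the start, one of two alike; belongs in a bay of the bottle carrier.
- stopper_1_centre (a point): Beige silicone stopper, a squat round plug 34 mm in diameter at its widest and 26 mm tall with a domed top; about 0.03 kg. The point is its centre, 13 mm above its underside; z runs up its axis. Stands on the bench at the start, one of two alike; belongs in a compartment of the stopper tray.
- stopper_2_centre (a point): Beige silicone stopper, a squat round plug 34 mm in diameter at its widest and 26 mm tall with a domed top; about 0.03 kg. The point is its centre, 13 mm above its underside; z runs up its axis. Stands on the bench at the start, one of two alike; belongs in a compartment of the stopper tray.
- marker_centre (a point): Marker, a white round pen 160 mm long with black ends, about 17 mm thick, lying on the bench; it does not roll. The point is the middle of its length, 9.5 mm above its underside; y runs along the pen, z is up at the start. Belongs in the pen trough.
- bottle_carrier: Grey plastic open carrier fixed to the bench, 162 mm long (x) by 83 mm wide (y) by 30 mm tall: the deepest of the three trays. Walls 4 mm, floor 4 mm thick. A wall across the middle makes two bays of 75 x 75 mm inside, centred at x = +39.5 and x = -39.5 mm, y = 0. Origin at the centre of its underside, on the bench; z up. Its long side lies roughly away from the robot, turned by up to 0.3 rad; which of the three trays stands left, middle or right changes.
- stopper_tray: Grey plastic shallow tray fixed to the bench, 141 mm long (x) by 78 mm wide (y) by 12 mm tall. Walls 3 mm, floor 3 mm thick. A wall across the middle makes two compartments of 66 (x) by 72 mm (y) inside, centred at x = +34.5 and x = -34.5 mm, y = 0. Origin at the centre of its underside, on the bench; z up. Its long side lies roughly away from the robot, turned by up to 0.3 rad; which of the three trays stands left, middle or right changes.
- pen_trough: Grey plastic pen trough fixed to the bench, long and narrow without any dividing wall, 191 mm long (x) by 56 mm wide (y) by 10 mm tall. Walls 3 mm, floor 3 mm thick; inside 185 x 50 mm. Origin at the centre of its underside, on the bench; z up. Its long side lies roughly away from the robot, turned by up to 0.3 rad; which of the three trays stands left, middle or right changes.
- lab_timer: Bystander: flat white timer, 72 x 66 mm and 18 mm tall, lying loose on the bench near the front right. Origin at the centre of its underside. Leave it where it is.
- culture_dish: Bystander: open round culture dish, 90 mm in diameter and 16 mm tall, with dark red gel, lying loose on the bench at the back right. Origin at the centre of its underside. Leave it where it is.
Things that resemble listed ones, but are neither listed nor needed, are in the scene too. What is shaped like the part that bears stopper_1_centre but blue, pink or red is not meant.

How it is judged:
At the end, for the whole second after the job is handed in: Bottles: one per carrier bay, upright (0.12 rad), within 15 mm of its centre, on the floor. Stoppers: one per compartment, within 22 mm along and 24 mm across. Marker: on the trough floor within 18 mm of its middle and 0.25 rad of its length. All five released and at rest (((x of bottle_1_centre in the frame of bottle_carrier between 0.0245 and 0.0545 m and y of bottle_1_centre in the frame of bottle_carrier between -0.015 and 0.015 m and z of bottle_1_centre in the frame of bottle_carrier between 0.045 and 0.062 m and x of bottle_2_centre in the frame of bottle_carrier between -0.0545 and -0.0245 m and y of bottle_2_centre in the frame of bottle_carrier between -0.015 and 0.015 m and z of bottle_2_centre in the frame of bottle_carrier between 0.045 and 0.062 m) or (x of bottle_2_centre in the frame of bottle_carrier between 0.0245 and 0.0545 m and y of bottle_2_centre in the frame of bottle_carrier between -0.015 and 0.015 m and z of bottle_2_centre in the frame of bottle_carrier between 0.045 and 0.062 m and x of bottle_1_centre in the frame of bottle_carrier between -0.0545 and -0.0245 m and y of bottle_1_centre in the frame of bottle_carrier between -0.015 and 0.015 m and z of bottle_1_centre in the frame of bottle_carrier between 0.045 and 0.062 m)) and ((x of stopper_1_centre in the frame of stopper_tray between 0.0125 and 0.0565 m and y of stopper_1_centre in the frame of stopper_tray between -0.024 and 0.024 m and z of stopper_1_centre in the frame of stopper_tray between 0.008 and 0.024 m and x of stopper_2_centre in the frame of stopper_tray between -0.0565 and -0.0125 m and y of stopper_2_centre in the frame of stopper_tray between -0.024 and 0.024 m and z of stopper_2_centre in the frame of stopper_tray between 0.008 and 0.024 m) or (x of stopper_2_centre in the frame of stopper_tray between 0.0125 and 0.0565 m and y of stopper_2_centre in the frame of stopper_tray between -0.024 and 0.024 m and z of stopper_2_centre in the frame of stopper_tray between 0.008 and 0.024 m and x of stopper_1_centre in the frame of stopper_tray between -0.0565 and -0.0125 m and y of stopper_1_centre in the frame of stopper_tray between -0.024 and 0.024 m and z of stopper_1_centre in the frame of stopper_tray between 0.008 and 0.024 m)) and x of marker_centre in the frame of pen_trough between -0.018 and 0.018 m and y of marker_centre in the frame of pen_trough between -0.018 and 0.018 m and z of marker_centre in the frame of pen_trough between 0.005 and 0.018 m and angle between the y axis of marker_centre and the x axis of pen_trough, either way round below 0.25 rad and angle between each of bottle_1_centre, bottle_2_centre's own z axis and vertical below 0.12 rad and linear speed of each of bottle_1, bottle_2, stopper_1, stopper_2, marker_pen below 0.02 m/s and contact force between the fingers and bottle_1 below 0.05 N and contact force between the fingers and bottle_2 below 0.05 N and contact force between the fingers and stopper_1 below 0.05 N and contact force between the fingers and stopper_2 below 0.05 N and contact force between the fingers and marker_pen below 0.05 N); the robot touches nothing.
It fails at once if a sample bottle is tipped over (angle between any of bottle_1_centre, bottle_2_centre's own z axis and vertical above 0.8 rad).
It fails at once if the timer or the culture dish is displaced by more than 30 mm (distance of any of lab_timer, culture_dish from where it was at the start of the episode above 0.03 m).
It also fails if it takes over 112 s, if anything falls off the work surface, if the arm or the gripper's body presses on something with over 40 N, if the wrist force passes 120 N, or if a joint passes its speed limit or range.

## Robot

A 6-joint arm with a two-finger parallel gripper is mounted at the origin on a cart in front of the work surface, level with it; the furniture and walls round the work are solid. World frame = base frame: x ahead of the robot, y to its left, z up, the work surface at z = 0. Lengths are in m, angles in rad, forces in N, time in s.
With the tool pointing down it reaches from about 0.25 to 0.775 m from the base axis. Payload 4 kg.
Tool frame: the origin (TCP) lies between the finger pads; the fingertips stand 25 mm ahead of it and the grasp point (between the pads) lies 6 mm ahead of it (robot.tip_reach is the z of the fingertips in the tool frame, in m); z points along the fingers, y is the line along which they close (so a half turn about z gives the same grasp; the last joint's range is limited). The gripper opens to 94 mm and grips with 3 to 60 N. Pads are 16 mm wide; open, the fingers measure 119 mm over their backs; the gripper's body (75 mm by 177 mm) begins 78 mm behind the grasp point.
Start: joints at [-1.325, 0.087, 1.371, -0, 1.684, -0.103], TCP at [0.188, -0.517, 0.231] pointing down, gripper open.
Joint ranges: [-3.1, 3.1], [-0.76, 2.03], [0.27, 2.55], [-1.08, 4.22], [0.17, 2.65], [-2.57, 2.57]. Speed limits (rad/s): [2.79, 2.79, 3.14, 3.14, 3.14, 3.14].

## Interface

Orientations are given as [roll, pitch, yaw] about the fixed x, y, z axes, in that order (R = Rz(yaw) Ry(pitch) Rx(roll)).
In Python, from bench import robot gives the robot as it stands. The module is installed in compiled form; this text tells all that it offers.
- The arm moves only by the shell command python3 -m handwheel 'ROWS'. ROWS is JSON, a list of rows, each a list of 3 entries, a list of its own where there are three numbers: the turn, a rotation vector about the world's x, y, z in units of 90 degrees (1.0 is 90 degrees), then the shift along the world's x, y, z in units of 0.05 m (1.0 is 0.05 m), then the closure, from 0 (fully open) to 1 (shut). A call has 1 to 5 rows; each row shifts and turns the commanded pose from where the row before left it; what a row does not reach is not made up. A row lasts 1/10 s, in which the tool goes at most 50 mm and 8.59 degrees, less where a joint would pass 70% of its speed; a pose out of reach is approached as far as the arm can. A call with a number of a shift or a turn outside -1 to 1 is refused whole. A call with a gripper value outside its range is refused whole. The fingers move at their own pace and stop on an object; the grip force is fixed at half the most. Time passes only in rows, so rows that do not move let the fingers close. It gives the time, the measured TCP pose, the force, the opening and the grip force at its end, in the units of the state.
- robot.get_obs(): the state, without advancing time (a new reading comes with each control period).
- robot.snapshot(name): name is "side" or "top"; returns (picture, depth): 384x512x3 uint8, red, green, blue; 384x512 float32, m along the optical axis (not along the pixel's ray), 0 where there is no reading.
- robot.calibration(name): a dict with "mtx" (3x3 intrinsics, pixels), "extrinsics" (4x4, takes a point from camera to world coordinates). Camera axes: x right, y down, z forward; pixel columns grow to the right and rows downward; lengths in m; the calibration is good to about 2 mm. A picture is of the moment at which its call begins. calibration takes no time and is no camera call.
- robot.close_job(): hands the job in; it is judged then, once.
Trained networks look in the newest picture that a camera, given by its name, has taken for a name from the list of things; names that differ only in an ending like _2 or _b are one class to them, and where a whole thing is asked for, a point or a joint stands for the part that bears it (a point fixed in the world has none). Each returns a list of dicts, best first, with "p" (0 to 1); they miss things now and then, are a little off and sometimes report something else, mostly with a low value. They report only what shows in the picture. A call takes as long as a camera call. They do not tell look-alikes from the thing itself.
- robot.boxes_of(query, camera): "bbox" ([left, top, right, bottom] in pixels, round what is visible of it).
The state is a dict: "time": time; "joint_positions": joint angles; "qvel": joint speeds; "joint_torque": joint torques, N m; "tool_pos": TCP position; "ee_rot": TCP orientation; "wrist_force": force on the tool from outside, world axes, zero at the start; "wrist_torque": the same for the moment, N m; "width": finger opening in m; "finger_force": force on a finger pad.
Only numpy, scipy, OpenCV 4.12 (cv2) and the standard library are available. Lean on these libraries where they do the work, as an engineer would, in place of code of your own. Each camera call takes 0.05 s, during which the arm holds its last target. There are 200 camera calls.

## Working session

There is one attempt and no reset: what is moved stays moved. The work goes in short steps, Python scripts to look and compute and a shell command to move; the robot and the scene stay as the last step left them, time stands still between calls to the robot, and variables do not carry over. Pictures are saved under pics/ and viewed, at most 14 in all, crops included, and the job is handed in when it is done.

```bash
mkdir -p pics; cat > h.py <<'E'
import numpy as np, cv2
from bench import robot
def snap(n,f=None):
    im,d=robot.snapshot(n)
    if f: cv2.imwrite('pics/'+f,im[:,:,::-1])
    return im,d
def cloud(n,d):
    c=robot.calibration(n);K=np.array(c['mtx']);T=np.array(c['extrinsics'])
    v,u=np.mgrid[:d.shape[0],:d.shape[1]]
    p=np.stack([(u-K[0,2])/K[0,0]*d,(v-K[1,2])/K[1,1]*d,d],-1)
    return p@T[:3,:3].T+T[:3,3]
E
python3 - <<'E'
from h import *
for n in('top','side'):
    im,d=snap(n,n+'0.png');P=cloud(n,d);np.save(n+'P.npy',P);np.save(n+'I.npy',im)
    print(n,np.round(robot.calibration(n)['extrinsics'],3).tolist())
    for q in ['bottle_1_centre','stopper_1_centre','marker_centre','bottle_carrier','stopper_tray','pen_trough','lab_timer','culture_dish']:
        for b in robot.boxes_of(q,n):
            x=b['bbox'];u=int((x[0]+x[2])/2);v=int((x[1]+x[3])/2)
            print(q,round(b['p'],2),np.round(x).astype(int).tolist(),P[min(v,383),min(u,511)].round(3))
print(robot.get_obs())
E
```

```text
top [[-0.02, -0.991, 0.134, 0.336], [-1.0, 0.021, 0.003, -0.131], [-0.006, -0.134, -0.991, 1.182], [0.0, 0.0, 0.0, 1.0]]
bottle_1_centre 0.87 [318, 177, 344, 202] [ 0.479 -0.294  0.101]
stopper_1_centre 0.57 [266, 196, 279, 204] [ 0.464 -0.159  0.031]
marker_centre 0.84 [356, 169, 420, 182] [ 0.523 -0.451  0.018]
bottle_carrier 0.62 [189, 91, 235, 160] [ 0.66  -0.012  0.02 ]
stopper_tray 0.79 [109, 113, 155, 176] [0.619 0.195 0.003]
pen_trough 0.55 [264, 102, 306, 178] [ 0.622 -0.197 -0.002]
lab_timer 0.6 [356, 226, 396, 267] [ 0.347 -0.412  0.016]
culture_dish 0.69 [318, 79, 352, 115] [ 0.731 -0.329  0.007]
side [[0.999, 0.027, -0.025, 0.517], [0.037, -0.621, 0.783, -0.945], [0.006, -0.783, -0.621, 0.713], [0.0, 0.0, 0.0, 1.0]]
bottle_1_centre 0.56 [237, 229, 260, 268] [ 0.48  -0.327  0.066]
stopper_1_centre 0.75 [297, 260, 311, 272] [ 0.61  -0.339  0.023]
stopper_1_centre 0.65 [313, 303, 331, 319] [ 0.638 -0.457  0.024]
stopper_1_centre 0.51 [161, 233, 173, 249] [ 0.273 -0.269  0.024]
marker_centre 0.77 [257, 274, 274, 343] [ 0.522 -0.451  0.016]
bottle_carrier 0.69 [285, 168, 344,
[... 320 characters left out ...]
0.007]
{'time': 0.9, 'joint_positions': array([-1.32511299e+00,  8.71666216e-02,  1.37066364e+00,  4.08293163e-05,
        1.68359052e+00, -1.03082594e-01]), 'qvel': array([-0.00089909, -0.00079919,  0.0006826 , -0.00045316, -0.00136988,
        0.00038102]), 'joint_torque': array([-2.59682602e-04, -3.40036690e+01, -3.02598846e+01,  7.18772784e-02,
        2.36247084e-02, -9.52749730e-06]), 'tool_pos': array([ 0.18798087, -0.51691168,  0.23054261]), 'ee_rot': array([ 3.14141751e+00, -2.26671230e-05,  3.48770536e-01]), 'wrist_force': array([ 0.15015247, -0.28602687, -0.17765108]), 'wrist_torque': array([ 0.03962485,  0.01348532, -0.00143114]), 'finger_force': 0.0, 'width': 0.0942533839182582}
```

```bash
python3 - <<'E'
from h import *
a=np.load('topI.npy')[60:300,80:450,::-1];cv2.imwrite('pics/tb.png',cv2.resize(a,(800,519),interpolation=cv2.INTER_CUBIC))
b=np.load('sideI.npy')[100:370,120:420,::-1];cv2.imwrite('pics/sb.png',cv2.resize(b,(660,594),interpolation=cv2.INTER_CUBIC))
E
```

```text
(no output)
```

View pics/tb.png

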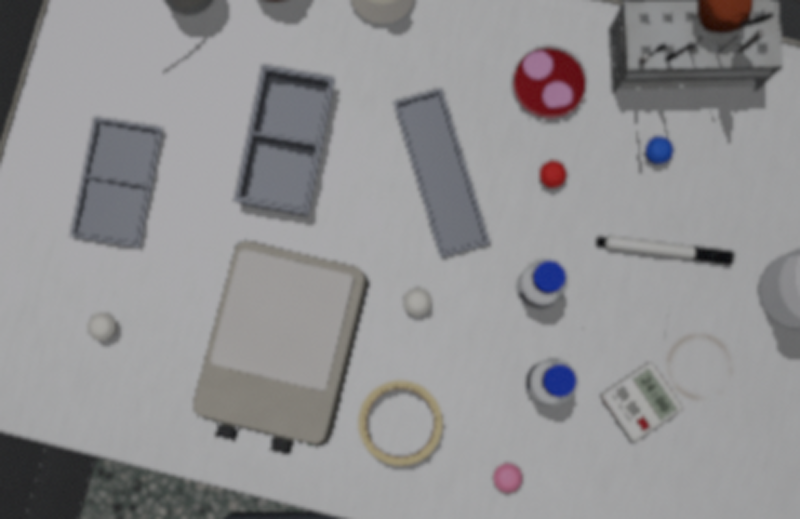

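View pics/sb.png

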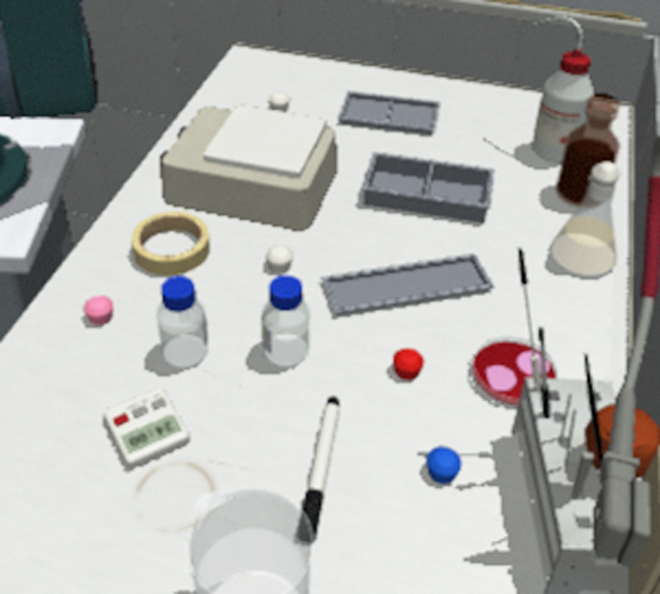

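The top crop shows the bottles at (545,280) and (555,382), beige stoppers at (417,303) and (103,327), and the marker at (665,250). Left to right, the trays are stopper tray, carrier, trough. A bulky instrument box at (285,340) stands in front of them. Pink, red and blue plugs are the decoys.

```bash
cat > m.py <<'E'
from h import *
def run(n,P,im):
    hsv=cv2.cvtColor(im,cv2.COLOR_RGB2HSV);h,s,v=[hsv[...,i].astype(int) for i in range(3)]
    X,Y,Z=np.moveaxis(P,-1,0)
    f=lambda a:np.round(a,4).tolist()
    def reg(x,y,r):return np.hypot(X-x,Y-y)<r
    caps=(h>105)&(h<130)&(s>170)&(Z>.085)&(Z<.15)
    k,l,st,c=cv2.connectedComponentsWithStats(caps.astype(np.uint8))
    for i in range(1,k):
        if st[i,4]>15:
            q=P[(l==i)&(Z>.094)]
            print(n,'cap',len(q),f((q[:,:2].max(0)+q[:,:2].min(0))/2),f(np.median(q,0)),'|',cv2.minEnclosingCircle(q[:,:2].astype(np.float32)))
    for g in [(.464,-.159),(.445,.185)]:
        q=P[reg(*g,.04)&(Z>.012)&(Z<.04)]
        if len(q)>5:print(n,'stop',len(q),f(q.mean(0)),f(q.max(0)),cv2.minEnclosingCircle(q[:,:2].astype(np.float32)))
    q=P[reg(.523,-.451,.13)&(Z>.009)&(Z<.03)&(Y>-.56)&(X>.46)&(X<.58)]
    if len(q)>5:print(n,'marker',len(q),f(q.max(0)),cv2.minAreaRect(q[:,:2].astype(np.float32)))
    for t,g,r,wh in[('carrier',(.66,-.012),.11,.03),('stray',(.619,.195),.095,.012),('trough',(.622,-.195),.12,.01)]:
        m=reg(*g,r)&(v<165)&(Z<wh+.01)&(Z>-.006)
        m=cv2.morphologyEx(m.astype(np.uint8),cv2.MORPH_OPEN,np.ones((3,3)))
        k,l,st,c=cv2.connectedComponentsWithStats(m);i=1+np.argmax(st[1:,4])
        q=P[l==i];print(n,t,len(q),cv2.minAreaRect(q[:,:2].astype(np.float32)), f(np.percentile(q[:,2],[2,50,98])))
    q=P[reg(.44,.02,.16)&(Z>.03)&(X<.56)];print(n,'box',f(q.min(0)),f(q.max(0)))
    print(n,'table',f(np.median(P[reg(.5,-.36,.03)],0)))
if __name__=='__main__':
    for n in('top','side'):run(n,np.load(n+'P.npy'),np.load(n+'I.npy'))
E
python3 m.py
```

```text
top cap 134 [0.4816, -0.3006] [0.4815, -0.3003, 0.1014] | ((0.4824220836162567, -0.3005822002887726), 0.01568269543349743)
top cap 134 [0.371, -0.3061] [0.3712, -0.3064, 0.1014] | ((0.37184765934944153, -0.30652979016304016), 0.015507967211306095)
top stop 143 [0.4683, -0.1606, 0.0234] [0.4835, -0.1447, 0.0319] ((0.468999981880188, -0.16068968176841736), 0.016707593575119972)
top stop 144 [0.4474, 0.2002, 0.0236] [0.4631, 0.2173, 0.03] ((0.4477744400501251, 0.20084784924983978), 0.016878865659236908)
top marker 443 [0.5406, -0.3626, 0.029] ((0.5017728805541992, -0.46288973093032837), (0.19684532284736633, 0.06989177316427231), 86.61210632324219)
top carrier 2849 ((0.6635595560073853, -0.011160828173160553), (0.10629682242870331, 0.19247817993164062), 78.44705200195312) [-0.0019, 0.0057, 0.0337]
top stray 2187 ((0.618539571762085, 0.19022226333618164), (0.09667347371578217, 0.1584029346704483), 79.56887817382812) [-0.0016, 0.0045, 0.0156]
top trough 2229 ((0.6238885521888733, -0.19447383284568787), (0.21306422352790833, 0.07400795817375183), 14.9185209274292) [-0.0018, 0.0045, 0.0141]
[... 583 characters left out ...]
0.01738310605287552)
side marker 485 [0.5408, -0.3231, 0.0279] ((0.5221197009086609, -0.42455625534057617), (0.05273705720901489, 0.20730005204677582), 9.438057899475098)
side carrier 1467 ((0.655524730682373, -0.015694856643676758), (0.09374894946813583, 0.1722753643989563), 78.16265106201172) [0.0, 0.0104, 0.032]
side stray 662 ((0.6152195930480957, 0.18447956442832947), (0.09145529568195343, 0.1472647488117218), 81.18688201904297) [0.0003, 0.0052, 0.0147]
side trough 1273 ((0.6203409433364868, -0.19693854451179504), (0.1958242505788803, 0.06149755418300629), 15.239151000976562) [0.0, 0.0044, 0.0118]
side box [0.301, -0.1084, 0.03] [0.5369, 0.0832, 0.0977]
side table [0.5, -0.3603, 0.0008]
```

```bash
python3 - <<'E'
from h import *
f=lambda r:(np.round(r[0],4).tolist(),np.round(r[1],4).tolist(),round(r[2],1))
for n in('top','side'):
    P=np.load(n+'P.npy');im=np.load(n+'I.npy');X,Y,Z=np.moveaxis(P,-1,0)
    hsv=cv2.cvtColor(im,cv2.COLOR_RGB2HSV).astype(int);s=hsv[...,1];v=hsv[...,2]
    reg=lambda x,y,r:np.hypot(X-x,Y-y)<r
    def comp(m,ctr):
        k,l,st,c=cv2.connectedComponentsWithStats(m.astype(np.uint8));i=1+np.argmax(st[1:,4]);return l==i
    for t,g,r,lo in[('carrier',(.66,-.012),.12,.024),('stray',(.619,.195),.10,.008),('trough',(.622,-.195),.12,.0065)]:
        bm=reg(*g,.04);print(n,t,'sat/val',np.percentile(s[bm],[10,50,90]),np.percentile(v[bm],[10,50,90]))
        m=comp(reg(*g,r)&(s>25)&(v<170)&(Z<.04),g);print('  colour',m.sum(),f(cv2.minAreaRect(P[m][:,:2].astype(np.float32))))
        if t=='carrier':
            m=reg(*g,r)&(Z>.025)&(Z<.04)&(X>.56)&(v<170);print('  rim',m.sum(),f(cv2.minAreaRect(P[m][:,:2].astype(np.float32))))
    m=(Z>.009)&(Z<.022)&(np.abs(X-.522)<.035)&(Y>-.548)&(Y<-.365);q=P[comp(m,0)]
    print(n,'marker',len(q),f(cv2.minAreaRect(q[:,:2].astype(np.float32))),q[:,1].min(),q[:,1].max())
    q=P[(Z>.06)&(X>.3)&(X<.75)&(Y<-.36)&(Y>-.62)]
    H,xe,ye=np.histogram2d(q[:,0],q[:,1],[np.arange(.3,.78,.04),np.arange(-.62,-.35,.04)]) if 0 else (0,0,0)
    print('tall',[(round(a,2),round(b,2),round(float(q[(abs(q[:,0]-a)<.02)&(abs(q[:,1]-b)<.02)][:,2].max()),2)) for a in np.arange(.32,.76,.04) for b in np.arange(-.6,-.36,.04) if ((abs(q[:,0]-a)<.02)&(abs(q[:,1]-b)<.02)).sum()>2])
E
```

```text
top carrier sat/val [19. 21. 25.] [ 63.3 124.  125. ]
  colour 29 ([0.7324, 0.0117], [0.0059, 0.028], 72.8)
  rim 622 ([0.6619, -0.0106], [0.0899, 0.1693], 78.2)
top stray sat/val [19. 21. 23.] [ 96. 121. 123.]
  colour 13 ([0.5895, 0.2309], [0.0035, 0.0248], 75.6)
top trough sat/val [ 5. 21. 23.] [113. 120. 149.]
  colour 33 ([0.6152, -0.3104], [0.0071, 0.0253], 88.4)
top marker 397 ([0.525, -0.4487], [0.1594, 0.0174], 81.3) -0.5275968173737295 -0.36965019129114507
tall [(np.float64(0.44), np.float64(-0.6), 0.13), (np.float64(0.44), np.float64(-0.56), 0.13), (np.float64(0.48), np.float64(-0.6), 0.07), (np.float64(0.48), np.float64(-0.56), 0.13), (np.float64(0.52), np.float64(-0.6), 0.13), (np.float64(0.52), np.float64(-0.56), 0.13), (np.float64(0.68), np.float64(-0.4), 0.24), (np.float64(0.72), np.float64(-0.6), 0.24), (np.float64(0.72), np.float64(-0.56), 0.45), (np.float64(0.72), np.float64(-0.52), 0.44), (np.float64(0.72), np.float64(-0.48), 0.42), (np.float64(0.72), np.float64(-0.44), 0.2), (np.float64(0.72), np.float64(-0.4), 0.18)]
side carrier sat/val [18. 22. 24.] [ 74. 137.
[... 309 characters left out ...]
 0.0], -165.9)
side marker 444 ([0.5236, -0.4517], [0.1563, 0.0169], 81.5) -0.5300852969755732 -0.37456583864750614
tall [(np.float64(0.44), np.float64(-0.6), 0.13), (np.float64(0.44), np.float64(-0.56), 0.13), (np.float64(0.48), np.float64(-0.6), 0.07), (np.float64(0.48), np.float64(-0.56), 0.13), (np.float64(0.52), np.float64(-0.6), 0.13), (np.float64(0.52), np.float64(-0.56), 0.13), (np.float64(0.68), np.float64(-0.4), 0.24), (np.float64(0.72), np.float64(-0.6), 0.47), (np.float64(0.72), np.float64(-0.56), 0.45), (np.float64(0.72), np.float64(-0.52), 0.44), (np.float64(0.72), np.float64(-0.48), 0.42), (np.float64(0.72), np.float64(-0.44), 0.19), (np.float64(0.72), np.float64(-0.4), 0.18)]
```

```bash
python3 - <<'E'
from h import *
f=lambda r:(np.round(r[0],4).tolist(),np.round(r[1],4).tolist(),round(r[2],1))
for n in('top','side'):
    P=np.load(n+'P.npy');im=np.load(n+'I.npy');X,Y,Z=np.moveaxis(P,-1,0)
    hsv=cv2.cvtColor(im,cv2.COLOR_RGB2HSV).astype(int);s=hsv[...,1];v=hsv[...,2]
    for t,g,r in[('carrier',(.66,-.012),.12),('stray',(.619,.19),.10),('trough',(.622,-.195),.12)]:
        m=((np.hypot(X-g[0],Y-g[1])<r)&(s>13)&(v<200)&(Z<.04)).astype(np.uint8)
        m=cv2.morphologyEx(m,cv2.MORPH_OPEN,np.ones((2,2)))
        k,l,st,c=cv2.connectedComponentsWithStats(m);i=1+np.argmax(st[1:,4]);q=P[l==i]
        print(n,t,len(q),f(cv2.minAreaRect(q[:,:2].astype(np.float32))))
E
python3 -m handwheel '[[[0,0,-0.095],[1,0.5,0.6],0],[[0,0,-0.095],[1,1,0],0],[[0,0,-0.095],[0.5,1,0],0],[[0,0,-0.095],[0.5,1,0],0],[[0,0,0],[0.5,0.5,0],0]]'
```

```text
top carrier 2232 ([0.5364, -0.0314], [0.4262, 0.1344], 8.9)
top stray 1793 ([0.5258, 0.0339], [0.4763, 0.1588], 59.4)
top trough 1729 ([0.5267, -0.193], [0.1097, 0.3854], 87.8)
side carrier 1323 ([0.5616, -0.446], [0.9908, 0.164], 76.6)
side stray 593 ([0.5372, -0.3531], [1.1749, 0.1429], 81.1)
side trough 1242 ([0.5345, -0.5224], [0.8229, 0.192], 74.5)
time: 1.4
tool_pos: [0.3278, -0.3518, 0.2539]
ee_rot: [3.141, -0.001, -0.222]
wrist_force: [0.7, -1.1, 0.4]
width: 0.0939
finger_force: 0.0
```

```bash
python3 - <<'E'
from h import *
f=lambda r:(np.round(r[0],4).tolist(),np.round(r[1],4).tolist(),round(r[2],1))
for n in('top','side'):
    P=np.load(n+'P.npy');im=np.load(n+'I.npy');X,Y,Z=np.moveaxis(P,-1,0)
    hsv=cv2.cvtColor(im,cv2.COLOR_RGB2HSV).astype(int);s=hsv[...,1];v=hsv[...,2]
    for t,g,r in[('stray',(.619,.19),.10),('trough',(.622,-.195),.12)]:
        m0=((np.hypot(X-g[0],Y-g[1])<r)&(s>13)&(v<200)&(Z<.04)).astype(np.uint8)
        m=cv2.morphologyEx(m0,cv2.MORPH_OPEN,np.ones((3,3)))
        k,l,st,c=cv2.connectedComponentsWithStats(m);i=1+np.argmax(st[1:,4]);q=P[l==i]
        print(n,t,len(q),f(cv2.minAreaRect(q[:,:2].astype(np.float32))))
E
python3 -m handwheel '[[[0,0,0],[1,0.2,-0.5],0],[[0,0,0],[1,0.3,-0.5],0],[[0,0,0],[1,0.3,-0.5],0],[[0,0,0],[0,0,0],0]]'
```

```text
top stray 1793 ([0.6185, 0.188], [0.0833, 0.146], 79.2)
top trough 1725 ([0.622, -0.1929], [0.1939, 0.0596], 15.5)
side stray 591 ([0.6181, 0.1863], [0.0918, 0.1424], 79.1)
side trough 1240 ([0.6214, -0.1962], [0.1935, 0.0624], 15.2)
time: 1.8
tool_pos: [0.46, -0.316, 0.1832]
ee_rot: [-3.136, 0.006, -0.215]
wrist_force: [-0.6, 0.6, 0.1]
width: 0.0936
finger_force: 0.0
```

```bash
python3 -m handwheel '[[[0,0,0],[0,0,0],0]]'; python3 -m handwheel '[[[0,0,0],[0.2,0.26,0],0],[[0,0,0],[0,0,0],0],[[0,0,0],[0,0,0],0]]'
```

```text
time: 1.9
tool_pos: [0.4578, -0.3188, 0.187]
ee_rot: [-3.141, 0.003, -0.219]
wrist_force: [-0.5, -0.0, 0.4]
width: 0.0943
finger_force: 0.0
time: 2.2
tool_pos: [0.4675, -0.3069, 0.1895]
ee_rot: [3.14, -0.002, -0.221]
wrist_force: [-0.3, 0.1, 0.1]
width: 0.0939
finger_force: 0.0
```

```bash
python3 - <<'E'
from h import *
im,d=snap('top');P=cloud('top',d);im2,d2=snap('side','g1.png');P2=cloud('side',d2)
# finger/gripper extents
for n,Q in(('top',P),('side',P2)):
    for lo,hi in((.155,.19),(.2,.3),(.3,.4)):
        q=Q[(Q[...,2]>lo)&(Q[...,2]<hi)&(np.hypot(Q[...,0]-.48,Q[...,1]+.3)<.12)]
        if len(q)>20: r=cv2.minAreaRect(q[:,:2].astype(np.float32));print(n,lo,len(q),np.round(r[0],4),np.round(r[1],3),r[2])
print(robot.get_obs()['tool_pos'])
E
```

```text
top 0.2 270 [ 0.4717 -0.291 ] [0.149 0.067] 77.33662414550781
top 0.3 941 [ 0.469 -0.29 ] [0.15  0.068] 74.6374282836914
side 0.155 101 [ 0.4718 -0.3132] [0.115 0.019] 71.76592254638672
side 0.2 1107 [ 0.467  -0.3113] [0.17  0.069] 77.1638412475586
side 0.3 2175 [ 0.4675 -0.3087] [0.179 0.075] 75.82428741455078
[ 0.46729575 -0.30707193  0.1890483 ]
```

```bash
python3 -m handwheel '[[[0,0,0],[0.3,0.08,0],0],[[0,0,0],[0,0,-0.6],0],[[0,0,0],[0,0,-0.7],0],[[0,0,0],[0,0,-0.7],0],[[0,0,0],[0,0,-0.6],0]]'; python3 -m handwheel '[[[0,0,0],[0,0,0],0],[[0,0,0],[0,0,0],0]]'
```

```text
time: 2.8
tool_pos: [0.483, -0.3022, 0.0563]
ee_rot: [-3.141, 0.0, -0.221]
wrist_force: [-0.2, -0.4, -0.5]
width: 0.0938
finger_force: 0.0
time: 3.0
tool_pos: [0.4831, -0.3025, 0.0582]
ee_rot: [-3.141, 0.0, -0.221]
wrist_force: [-0.1, -0.5, 0.7]
width: 0.0937
finger_force: 0.0
```

```bash
python3 -m handwheel '[[[0,0,0],[0,0,0],0.7],[[0,0,0],[0,0,0],0.7],[[0,0,0],[0,0,0],0.7],[[0,0,0],[0,0,0],0.7],[[0,0,0],[0,0,0],0.7]]';python3 -m handwheel '[[[0,0,0],[0,0,0],0.7],[[0,0,0],[0,0,0],0.7],[[0,0,0],[0,0,0],0.7]]'
```

```text
time: 3.5
tool_pos: [0.4828, -0.3027, 0.0586]
ee_rot: [3.141, -0.001, -0.221]
wrist_force: [-0.5, -0.2, 0.3]
width: 0.0573
finger_force: 0.0
time: 3.8
tool_pos: [0.4827, -0.3027, 0.0583]
ee_rot: [3.141, -0.0, -0.221]
wrist_force: [-0.8, 0.1, 1.5]
width: 0.0499
finger_force: 30.0
```

```bash
python3 -m handwheel '[[[0,0,0],[0,0,0.4],0.7],[[0,0,0],[0,0,0.7],0.7],[[0,0,0],[0,0,0.7],0.7],[[0,0,0],[0.3,0.3,0.3],0.7],[[0,0,0],[0.5,0.6,0],0.7]]';python3 -m handwheel '[[[0,0,0],[0.5,0.7,0],0.7],[[0,0,0],[0.5,0.7,0],0.7],[[0,0,0],[0.5,0.7,0],0.7],[[0,0,0],[0.5,0.7,0],0.7],[[0,0,0],[0.5,0.7,0],0.7]]';python3 -m handwheel '[[[0,0,0],[0.5,0.6,0],0.7],[[0,0,0],[0.3,0.4,0],0.7],[[0,0,0],[0,0,0],0.7],[[0,0,0],[0,0,0],0.7]]'
```

```text
time: 4.3
tool_pos: [0.5235, -0.2598, 0.1664]
ee_rot: [3.139, -0.005, -0.225]
wrist_force: [0.4, -0.6, -3.2]
width: 0.0496
finger_force: 29.9
time: 4.8
tool_pos: [0.6479, -0.0808, 0.1617]
ee_rot: [3.142, 0.002, -0.221]
wrist_force: [1.0, -0.3, -2.6]
width: 0.0498
finger_force: 29.9
time: 5.2
tool_pos: [0.6871, -0.0322, 0.1615]
ee_rot: [3.141, 0.003, -0.22]
wrist_force: [0.8, -0.7, -3.4]
width: 0.0498
finger_force: 29.9
```

```bash
python3 -m handwheel '[[[0,0,0],[0.24,0.22,0],0.7],[[0,0,0],[0,0,-0.5],0.7],[[0,0,0],[0,0,-0.5],0.7],[[0,0,0],[0,0,-0.5],0.7],[[0,0,0],[0,0,-0.3],0.7]]';python3 -m handwheel '[[[0,0,0],[0,0,0],0.7],[[0,0,0],[0,0,0],0.7]]'
```

```text
time: 5.7
tool_pos: [0.6975, -0.0231, 0.0701]
ee_rot: [3.14, 0.005, -0.223]
wrist_force: [0.3, -0.3, -2.7]
width: 0.0498
finger_force: 29.9
time: 5.9
tool_pos: [0.6996, -0.0224, 0.0736]
ee_rot: [3.141, -0.0, -0.222]
wrist_force: [-0.0, 0.1, -2.4]
width: 0.0496
finger_force: 29.9
```

```bash
python3 -m handwheel '[[[0,0,0],[0,0,-0.2],0.7],[[0,0,0],[0,0,0],0.7],[[0,0,0],[0,0,0],0.7]]'; python3 -c "
from h import *
snap('side','p1.png');a=cv2.imread('pics/p1.png')[110:260,220:420];cv2.imwrite('pics/p1b.png',cv2.resize(a,None,fx=3,fy=3))"
```

```text
time: 6.2
tool_pos: [0.6998, -0.0215, 0.0635]
ee_rot: [3.142, -0.0, -0.221]
wrist_force: [-0.4, 1.2, -1.8]
width: 0.0492
finger_force: 29.9
```

View pics/p1b.png

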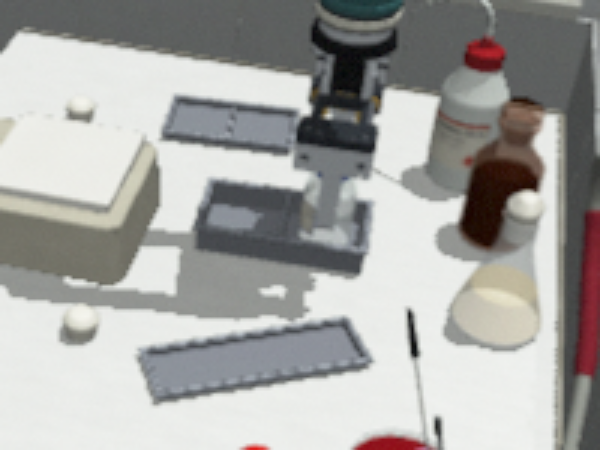

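The bottle stands inside the far bay, around (330,215) in the crop, with the fingers straddling it. Releasing.

```bash
python3 -m handwheel '[[[0,0,0],[0,0,0],0.2],[[0,0,0],[0,0,0],0.2],[[0,0,0],[0,0,0],0.2],[[0,0,0],[0,0,0],0.2]]';python3 -m handwheel '[[[0,0,0],[0,0,0.4],0.1],[[0,0,0],[0,0,0.7],0.1],[[0,0,0],[0,0,0.8],0.1],[[0,0,0],[0,0,0.6],0],[[0,0,0],[0,0,0],0]]';python3 -c "
from m import *
for n in('top','side'):
  im,d=snap(n);run(n,cloud(n,d),im)" | grep cap
```

```text
time: 6.65
tool_pos: [0.7, -0.0216, 0.0637]
ee_rot: [-3.142, -0.001, -0.221]
wrist_force: [-0.5, 0.3, -0.6]
width: 0.0746
finger_force: 0.0
time: 7.15
tool_pos: [0.7024, -0.0218, 0.1959]
ee_rot: [-3.14, -0.013, -0.221]
wrist_force: [0.4, -1.2, 1.1]
width: 0.0931
finger_force: 0.0
top cap 35 [0.6978, -0.0306] [0.6977, -0.0306, 0.1039] | ((0.6977918148040771, -0.026875846087932587), 0.012458845041692257)
top cap 132 [0.3721, -0.3062] [0.3712, -0.3063, 0.1017] | ((0.3721767067909241, -0.3063293397426605), 0.015377695672214031)
side cap 81 [0.6991, -0.0264] [0.699, -0.0312, 0.1041] | ((0.6989501714706421, -0.02583608403801918), 0.015904420986771584)
side cap 137 [0.3719, -0.3119] [0.3724, -0.3156, 0.1012] | ((0.37176641821861267, -0.3117550015449524), 0.01711875945329666)
```

```bash
python3 -m handwheel '[[[0,0,0],[-0.6,-0.6,0],0],[[0,0,0],[-0.66,-0.6,0],0],[[0,0,0],[-0.7,-0.6,0],0],[[0,0,0],[-0.7,-0.6,0],0],[[0,0,0],[-0.7,-0.6,0],0]]';python3 -m handwheel '[[[0,0,0],[-0.7,-0.6,0],0],[[0,0,0],[-0.7,-0.6,0],0],[[0,0,0],[-0.7,-0.6,0],0],[[0,0,0],[-0.6,-0.5,0],0],[[0,0,0],[-0.5,-0.4,0],0]]';python3 -m handwheel '[[[0,0,0],[0,0,0],0],[[0,0,0],[0,0,0],0]]'
```

```text
time: 7.75
tool_pos: [0.5289, -0.1719, 0.1849]
ee_rot: [-3.141, 0.005, -0.22]
wrist_force: [0.6, -0.6, 1.3]
width: 0.094
finger_force: 0.0
time: 8.25
tool_pos: [0.3689, -0.3068, 0.1854]
ee_rot: [-3.139, 0.004, -0.222]
wrist_force: [0.1, 0.2, -0.1]
width: 0.0938
finger_force: 0.0
time: 8.45
tool_pos: [0.3709, -0.306, 0.1861]
ee_rot: [-3.139, 0.003, -0.222]
wrist_force: [0.2, -0.4, 0.1]
width: 0.094
finger_force: 0.0
```

```bash
python3 -m handwheel '[[[0,0,0],[0.02,-0.06,-0.6],0],[[0,0,0],[0,0,-0.7],0],[[0,0,0],[0,0,-0.7],0],[[0,0,0],[0,0,-0.56],0],[[0,0,0],[0,0,0],0]]';python3 -m handwheel '[[[0,0,0],[0,0,0],0.7],[[0,0,0],[0,0,0],0.7],[[0,0,0],[0,0,0],0.7],[[0,0,0],[0,0,0],0.7],[[0,0,0],[0,0,0],0.7]]';python3 -m handwheel '[[[0,0,0],[0,0,0],0.7],[[0,0,0],[0,0,0],0.7],[[0,0,0],[0,0,0],0.7]]'
```

```text
time: 8.95
tool_pos: [0.3707, -0.3053, 0.0545]
ee_rot: [-3.135, 0.01, -0.218]
wrist_force: [-0.4, -0.1, 0.2]
width: 0.0942
finger_force: 0.0
time: 9.45
tool_pos: [0.3731, -0.31, 0.0611]
ee_rot: [3.14, -0.002, -0.221]
wrist_force: [-0.0, 0.1, -0.3]
width: 0.0573
finger_force: 0.0
time: 9.75
tool_pos: [0.3729, -0.3098, 0.0606]
ee_rot: [3.141, -0.001, -0.221]
wrist_force: [-0.8, 0.6, 1.8]
width: 0.0495
finger_force: 30.0
```

```bash
python3 -m handwheel '[[[0,0,0],[0,0,0.4],0.7],[[0,0,0],[0,0,0.7],0.7],[[0,0,0],[0.2,0.1,0.7],0.7],[[0,0,0],[0.5,0.3,0.7],0.7],[[0,0,0],[0.7,0.3,0],0.7]]';python3 -m handwheel '[[[0,0,0],[0.7,0.5,0],0.7],[[0,0,0],[0.7,0.6,0],0.7],[[0,0,0],[0.7,0.6,0],0.7],[[0,0,0],[0.6,0.7,0],0.7],[[0,0,0],[0.5,0.7,0],0.7]]';python3 -m handwheel '[[[0,0,0],[0.3,0.8,0],0.7],[[0,0,0],[0.1,0.8,0],0.7],[[0,0,0],[0,0.5,0],0.7],[[0,0,0],[0,0,0],0.7],[[0,0,0],[0,0,0],0.7]]'
```

```text
time: 10.25
tool_pos: [0.4447, -0.2764, 0.1912]
ee_rot: [3.136, -0.009, -0.223]
wrist_force: [1.1, -1.2, -0.6]
width: 0.0493
finger_force: 30.0
time: 10.75
tool_pos: [0.6036, -0.118, 0.1836]
ee_rot: [3.142, 0.002, -0.221]
wrist_force: [-0.1, -0.6, -1.5]
width: 0.0493
finger_force: 30.0
time: 11.25
tool_pos: [0.6223, -0.0144, 0.1841]
ee_rot: [3.14, 0.002, -0.22]
wrist_force: [0.4, -1.0, -0.8]
width: 0.0496
finger_force: 30.0
```

```bash
python3 -m handwheel '[[[0,0,0],[0,0.17,0],0.7],[[0,0,0],[0,0,-0.6],0.7],[[0,0,0],[0,0,-0.6],0.7],[[0,0,0],[0,0,-0.6],0.7],[[0,0,0],[0,0,-0.4],0.7]]';python3 -m handwheel '[[[0,0,0],[0,0,0],0.7],[[0,0,0],[0,0,0],0.7],[[0,0,0],[0,0,0],0.7]]'
```

```text
time: 11.75
tool_pos: [0.6212, -0.0071, 0.0723]
ee_rot: [3.141, 0.004, -0.223]
wrist_force: [0.4, 0.0, -1.6]
width: 0.0492
finger_force: 30.0
time: 12.05
tool_pos: [0.624, -0.0066, 0.0773]
ee_rot: [-3.141, -0.004, -0.221]
wrist_force: [-0.1, -0.4, -1.3]
width: 0.0498
finger_force: 30.0
```

```bash
python3 -m handwheel '[[[0,0,0],[0,0,-0.24],0.7],[[0,0,0],[0,0,0],0.7],[[0,0,0],[0,0,0],0.7]]';python3 -m handwheel '[[[0,0,0],[0,0,0],0.2],[[0,0,0],[0,0,0],0.2],[[0,0,0],[0,0,0],0.2],[[0,0,0],[0,0,0],0.2]]';python3 -m handwheel '[[[0,0,0],[0,0,0.4],0.1],[[0,0,0],[0,0,0.7],0.1],[[0,0,0],[0,0,0.8],0.1],[[0,0,0],[0,0,0.6],0],[[0,0,0],[0,0,0],0]]';python3 -c "
from m import *
for n in('top','side'):
  im,d=snap(n);run(n,cloud(n,d),im)" | grep cap
```

```text
time: 12.35
tool_pos: [0.6236, -0.0062, 0.0642]
ee_rot: [-3.142, -0.003, -0.221]
wrist_force: [0.9, 0.7, 1.1]
width: 0.0496
finger_force: 30.0
time: 12.75
tool_pos: [0.6223, -0.006, 0.0628]
ee_rot: [3.141, 0.001, -0.221]
wrist_force: [-0.7, 0.2, -1.3]
width: 0.0745
finger_force: 0.0
time: 13.25
tool_pos: [0.6253, -0.0063, 0.1947]
ee_rot: [-3.14, -0.011, -0.221]
wrist_force: [-0.3, -0.2, 1.3]
width: 0.0935
finger_force: 0.0
top cap 20 [0.687, -0.0233] [0.6864, -0.0218, 0.1041] | ((0.6867139339447021, -0.023277077823877335), 0.007248129229992628)
top cap 52 [0.6218, -0.0137] [0.6204, -0.0136, 0.1052] | ((0.6216516494750977, -0.01145766768604517), 0.014390718191862106)
side cap 83 [0.6225, -0.0099] [0.6222, -0.0156, 0.1043] | ((0.6220564842224121, -0.010524889454245567), 0.016047582030296326)
side cap 85 [0.6985, -0.0262] [0.6974, -0.0307, 0.1042] | ((0.6999526619911194, -0.02578766457736492), 0.01659582182765007)
```

```bash
python3 -m handwheel '[[[0,0,0],[-0.3,0.7,0],0],[[0,0,0],[-0.5,0.8,0],0],[[0,0,0],[-0.5,0.8,0],0],[[0,0,0],[-0.6,0.7,0],0],[[0,0,0],[-0.7,0.5,0],0]]';python3 -m handwheel '[[[0,0,0],[-0.6,0.4,0],0],[[0,0,0],[-0.3,0.2,0],0],[[0,0,0],[0,0,0],0],[[0,0,0],[0,0,0],0]]'
```

```text
time: 13.85
tool_pos: [0.4902, 0.1705, 0.1848]
ee_rot: [3.14, 0.005, -0.22]
wrist_force: [0.2, 0.7, 0.1]
width: 0.0937
finger_force: 0.0
time: 14.25
tool_pos: [0.448, 0.1984, 0.1872]
ee_rot: [3.14, 0.0, -0.221]
wrist_force: [-0.2, 0.1, -0.6]
width: 0.0939
finger_force: 0.0
```

```bash
python3 -m handwheel '[[[0,0,0],[0,0,-0.6],0.2],[[0,0,0],[0,0,-0.8],0.3],[[0,0,0],[0,0,-0.8],0.3],[[0,0,0],[0,0,-0.6],0.3],[[0,0,0],[0,0,0],0.3]]';python3 -m handwheel '[[[0,0,0],[0,0,0],0.3],[[0,0,0],[0,0,0],0.3]]'
```

```text
time: 14.75
tool_pos: [0.4449, 0.1965, 0.0426]
ee_rot: [3.135, 0.01, -0.223]
wrist_force: [-0.2, 0.2, 0.4]
width: 0.066
finger_force: 0.0
time: 14.95
tool_pos: [0.4499, 0.199, 0.0502]
ee_rot: [-3.14, -0.004, -0.222]
wrist_force: [0.2, -0.7, -0.5]
width: 0.0657
finger_force: 0.0
```

```bash
python3 -m handwheel '[[[0,0,0],[-0.02,0,-0.2],0.3],[[0,0,0],[0,0,-0.18],0.3],[[0,0,0],[0,0,0],0.3],[[0,0,0],[0,0,0],0.3]]';python3 -m handwheel '[[[0,0,0],[0,0,0],0.8],[[0,0,0],[0,0,0],0.8],[[0,0,0],[0,0,0],0.8],[[0,0,0],[0,0,0],0.8],[[0,0,0],[0,0,0],0.8]]';python3 -m handwheel '[[[0,0,0],[0,0,0],0.8],[[0,0,0],[0,0,0],0.8]]'
```

```text
time: 15.35
tool_pos: [0.4464, 0.1989, 0.0288]
ee_rot: [3.141, 0.001, -0.22]
wrist_force: [-0.4, 0.5, -0.1]
width: 0.0655
finger_force: 0.0
time: 15.85
tool_pos: [0.4467, 0.199, 0.0293]
ee_rot: [3.142, -0.0, -0.221]
wrist_force: [-0.0, -0.1, 0.2]
width: 0.0313
finger_force: 30.0
time: 16.05
tool_pos: [0.4468, 0.1989, 0.0293]
ee_rot: [3.142, -0.0, -0.221]
wrist_force: [-0.0, -0.4, 1.4]
width: 0.031
finger_force: 30.0
```

```bash
python3 -m handwheel '[[[0,0,0],[0,0,0.5],0.8],[[0,0,0],[0,0,0.6],0.8],[[0,0,0],[0.4,0,0.3],0.8],[[0,0,0],[0.7,-0.1,0],0.8],[[0,0,0],[0.8,-0.1,0],0.8]]';python3 -m handwheel '[[[0,0,0],[0.8,-0.1,0],0.8],[[0,0,0],[0.7,-0.07,0],0.8],[[0,0,0],[0.5,0,0],0.8],[[0,0,0],[0,0,0],0.8],[[0,0,0],[0,0,0],0.8]]'
```

```text
time: 16.55
tool_pos: [0.5426, 0.1893, 0.1003]
ee_rot: [-3.141, -0.002, -0.219]
wrist_force: [-0.1, 1.3, 0.9]
width: 0.0307
finger_force: 30.0
time: 17.05
tool_pos: [0.6411, 0.1804, 0.0982]
ee_rot: [3.141, 0.002, -0.221]
wrist_force: [-0.0, -0.1, 0.7]
width: 0.0308
finger_force: 30.0
```

```bash
python3 -m handwheel '[[[0,0,0],[0.22,0,-0.3],0.8],[[0,0,0],[0,0,-0.4],0.8],[[0,0,0],[0,0,-0.35],0.8],[[0,0,0],[0,0,0],0.8],[[0,0,0],[0,0,0],0.8]]'; python3 -m handwheel '[[[0,0,0],[0,0,0],0.8]]'
```

```text
time: 17.55
tool_pos: [0.6515, 0.1808, 0.0468]
ee_rot: [3.141, 0.001, -0.22]
wrist_force: [0.2, -0.3, 0.8]
width: 0.0309
finger_force: 30.0
time: 17.65
tool_pos: [0.653, 0.1808, 0.0484]
ee_rot: [-3.141, -0.002, -0.22]
wrist_force: [-0.6, -0.1, 0.1]
width: 0.031
finger_force: 30.0
```

```bash
python3 -m handwheel '[[[0,0,0],[0,0,-0.3],0.8],[[0,0,0],[0,0,0],0.8],[[0,0,0],[0,0,0],0.8]]';python3 -m handwheel '[[[0,0,0],[0,0,0],0.58],[[0,0,0],[0,0,0],0.58],[[0,0,0],[0,0,0],0.58]]';python3 -m handwheel '[[[0,0,0],[0,0,0.3],0.58],[[0,0,0],[0,0,0.6],0.5],[[0,0,0],[0,0,0.7],0.3],[[0,0,0],[0,0,0.7],0.2],[[0,0,0],[0,0,0.7],0]]';python3 -c "
from h import *
for n in('top','side'):
  im,d=snap(n,n+'s.png');P=cloud(n,d);q=P[(np.hypot(P[...,0]-.652,P[...,1]-.182)<.04)&(P[...,2]>.019)&(P[...,2]<.045)]
  print(n,len(q),q.mean(0),q.max(0))"
```

```text
time: 17.95
tool_pos: [0.6522, 0.1804, 0.031]
ee_rot: [3.141, 0.001, -0.221]
wrist_force: [-0.6, 0.2, -1.0]
width: 0.0312
finger_force: 30.0
time: 18.25
tool_pos: [0.6527, 0.1804, 0.0316]
ee_rot: [3.141, -0.0, -0.221]
wrist_force: [0.4, -0.1, -0.3]
width: 0.0395
finger_force: 0.0
time: 18.75
tool_pos: [0.6527, 0.1805, 0.1846]
ee_rot: [-3.141, -0.001, -0.221]
wrist_force: [0.1, -0.2, 0.3]
width: 0.0678
finger_force: 0.0
top 136 [0.6521456  0.18127976 0.02659644] [0.66858965 0.20311282 0.03536365]
side 54 [0.6524915  0.17281823 0.02569008] [0.66755157 0.19147696 0.03119206]
```

```bash
python3 -m handwheel '[[[0,0,0.095],[0,-0.7,0],0],[[0,0,0.095],[-0.2,-0.8,0],0],[[0,0,0.095],[-0.3,-0.8,0],0],[[0,0,0.095],[-0.3,-0.8,0],0],[[0,0,0.095],[-0.3,-0.8,0],0]]';python3 -m handwheel '[[[0,0,0.095],[-0.4,-0.8,0],0],[[0,0,0.095],[-0.5,-0.7,0],0],[[0,0,0.095],[-0.6,-0.6,0],0],[[0,0,0.095],[-0.6,-0.4,0],0],[[0,0,0.095],[-0.5,-0.3,0],0]]';python3 -m handwheel '[[[0,0,0.095],[0,-0.1,0],0],[[0,0,0],[0,0,0],0],[[0,0,0],[0,0,0],0]]'
```

```text
time: 19.35
tool_pos: [0.5966, -0.0159, 0.1813]
ee_rot: [-3.142, 0.0, 0.532]
wrist_force: [1.0, 0.1, 1.4]
width: 0.0941
finger_force: 0.0
time: 19.85
tool_pos: [0.466, -0.1554, 0.1814]
ee_rot: [-3.141, 0.0, 1.275]
wrist_force: [-0.1, -0.3, -0.2]
width: 0.0941
finger_force: 0.0
time: 20.15
tool_pos: [0.4679, -0.1591, 0.1816]
ee_rot: [3.141, -0.0, 1.416]
wrist_force: [0.7, -0.2, 0.2]
width: 0.0942
finger_force: 0.0
```

```bash
python3 -m handwheel '[[[0,0,0],[0.01,-0.07,-0.6],0.2],[[0,0,0],[0,0,-0.8],0.3],[[0,0,0],[0,0,-0.8],0.3],[[0,0,0],[0,0,-0.5],0.3],[[0,0,0],[0,0,0],0.3]]';python3 -m handwheel '[[[0,0,0],[0,0,0],0.3],[[0,0,0],[0,0,0],0.3]]'
```

```text
time: 20.65
tool_pos: [0.4655, -0.1605, 0.042]
ee_rot: [-3.132, -0.003, 1.419]
wrist_force: [-0.2, 0.4, 0.1]
width: 0.0661
finger_force: 0.0
time: 20.85
tool_pos: [0.4701, -0.1631, 0.0487]
ee_rot: [3.138, 0.001, 1.419]
wrist_force: [0.9, 0.3, 0.5]
width: 0.0657
finger_force: 0.0
```

```bash
python3 -m handwheel '[[[0,0,0],[0,0,-0.2],0.3],[[0,0,0],[0,0,-0.17],0.3],[[0,0,0],[0,0,0],0.3],[[0,0,0],[0,0,0],0.3]]';python3 -m handwheel '[[[0,0,0],[0,0,0],0.8],[[0,0,0],[0,0,0],0.8],[[0,0,0],[0,0,0],0.8],[[0,0,0],[0,0,0],0.8],[[0,0,0],[0,0,0],0.8]]';python3 -m handwheel '[[[0,0,0],[0,0,0],0.8],[[0,0,0],[0,0,0],0.8]]'
```

```text
time: 21.25
tool_pos: [0.468, -0.1626, 0.0278]
ee_rot: [-3.141, -0.0, 1.419]
wrist_force: [-0.3, 0.0, 0.7]
width: 0.0657
finger_force: 0.0
time: 21.75
tool_pos: [0.4684, -0.1628, 0.0282]
ee_rot: [3.141, 0.0, 1.419]
wrist_force: [-0.0, 0.2, -0.3]
width: 0.0308
finger_force: 30.0
time: 21.95
tool_pos: [0.4684, -0.1628, 0.0282]
ee_rot: [3.141, 0.0, 1.42]
wrist_force: [0.0, 0.2, 0.5]
width: 0.0314
finger_force: 30.0
```

```bash
python3 -m handwheel '[[[0,0,0],[0,0,0.5],0.8],[[0,0,0],[0,0,0.8],0.8],[[0,0,0],[0,0,0.8],0.8],[[0,0,0],[0,0,0.8],0.8],[[0,0,-0.095],[0.2,0.4,0.3],0.8]]';python3 -m handwheel '[[[0,0,-0.095],[0.3,0.7,0],0.8],[[0,0,-0.095],[0.3,0.7,0],0.8],[[0,0,-0.095],[0.3,0.7,0],0.8],[[0,0,-0.095],[0.3,0.7,0],0.8],[[0,0,-0.095],[0.3,0.7,0],0.8]]';python3 -m handwheel '[[[0,0,-0.095],[0.3,0.7,0],0.8],[[0,0,-0.095],[0.2,0.7,0],0.8],[[0,0,-0.095],[0.1,0.7,0],0.8],[[0,0,-0.095],[0,0.7,0],0.8],[[0,0,-0.09],[0,0.4,0],0.8]]';python3 -m handwheel '[[[0,0,0],[0,0,0],0.8],[[0,0,0],[0,0,0],0.8]]'
```

```text
time: 22.45
tool_pos: [0.4797, -0.1448, 0.1931]
ee_rot: [3.134, 0.002, 1.264]
wrist_force: [0.4, -0.2, 0.0]
width: 0.0308
finger_force: 30.0
time: 22.95
tool_pos: [0.553, 0.0319, 0.1879]
ee_rot: [3.141, 0.0, 0.526]
wrist_force: [0.8, 0.2, -0.1]
width: 0.031
finger_force: 30.0
time: 23.45
tool_pos: [0.5823, 0.1931, 0.1874]
ee_rot: [-3.141, 0.001, -0.21]
wrist_force: [0.4, 0.1, 0.3]
width: 0.0314
finger_force: 30.0
time: 23.65
tool_pos: [0.5825, 0.1901, 0.1877]
ee_rot: [3.14, 0.0, -0.203]
wrist_force: [0.6, -1.5, -0.4]
width: 0.0311
finger_force: 30.0
```

```bash
python3 -m handwheel '[[[0,0,0],[0.03,0.06,-0.6],0.8],[[0,0,0],[0,0,-0.8],0.8],[[0,0,0],[0,0,-0.8],0.8],[[0,0,0],[0,0,-0.5],0.8],[[0,0,0],[0,0,0],0.8]]';python3 -m handwheel '[[[0,0,0],[0,0,0],0.8],[[0,0,0],[0,0,0],0.8]]'
```

```text
time: 24.15
tool_pos: [0.5807, 0.1907, 0.0478]
ee_rot: [3.137, 0.009, -0.207]
wrist_force: [-0.2, 0.2, -0.8]
width: 0.0313
finger_force: 30.0
time: 24.35
tool_pos: [0.5859, 0.193, 0.0558]
ee_rot: [-3.14, -0.004, -0.207]
wrist_force: [0.5, 0.4, -0.2]
width: 0.0312
finger_force: 30.0
```

```bash
python3 -m handwheel '[[[0,0,0],[0,0,-0.25],0.8],[[0,0,0],[0,0,-0.2],0.8],[[0,0,0],[0,0,0],0.8],[[0,0,0],[0,0,0],0.8]]';python3 -m handwheel '[[[0,0,0],[0,0,0],0.58],[[0,0,0],[0,0,0],0.58],[[0,0,0],[0,0,0],0.58]]';python3 -m handwheel '[[[0,0,0],[0,0,0.3],0.58],[[0,0,0],[0,0,0.6],0.5],[[0,0,0],[0,0,0.7],0.3],[[0,0,0],[0,0,0.8],0.2],[[0,0,0],[0,0,0.8],0]]';python3 -c "
from h import *
for n in('top','side'):
  im,d=snap(n,n+'s2.png');P=cloud(n,d)
  for g in((.652,.182),(.584,.19)):
    q=P[(np.hypot(P[...,0]-g[0],P[...,1]-g[1])<.03)&(P[...,2]>.019)&(P[...,2]<.045)]
    print(n,len(q),q.mean(0),q.max(0))"
```

```text
time: 24.75
tool_pos: [0.5836, 0.1934, 0.03]
ee_rot: [3.141, 0.001, -0.206]
wrist_force: [-0.5, 0.2, -0.3]
width: 0.0309
finger_force: 30.0
time: 25.05
tool_pos: [0.5843, 0.1935, 0.0308]
ee_rot: [-3.142, -0.0, -0.206]
wrist_force: [-0.6, 0.5, 0.0]
width: 0.0394
finger_force: 0.0
time: 25.55
tool_pos: [0.584, 0.1934, 0.1935]
ee_rot: [-3.141, -0.001, -0.206]
wrist_force: [-0.2, -0.4, 0.2]
width: 0.0675
finger_force: 0.0
top 48 [0.65042714 0.17248938 0.02547947] [0.6666085  0.18001149 0.0332058 ]
top 111 [0.58183688 0.19338711 0.02626259] [0.59931732 0.21231363 0.03399101]
side 51 [0.65247708 0.17360183 0.02585625] [0.66801705 0.18887699 0.03100293]
side 51 [0.58450439 0.18661735 0.02576567] [0.60108245 0.20003602 0.03142706]
```

```bash
python3 -m handwheel '[[[0,0,0.095],[0,-0.5,0],0],[[0,0,0.095],[0,-0.8,0],0],[[0,0,0.095],[0,-0.8,0],0],[[0,0,0.095],[0,-0.8,0],0],[[0,0,0.095],[0,-0.8,0],0]]';python3 -m handwheel '[[[0,0,0.095],[0,-0.8,0],0],[[0,0,0.095],[0,-0.8,0],0],[[0,0,0.095],[0,-0.8,0],0],[[0,0,0.095],[-0.1,-0.8,0],0],[[0,0,0.095],[-0.1,-0.8,0],0]]';python3 -m handwheel '[[[0,0,0.09],[-0.1,-0.8,0],0],[[0,0,0],[-0.2,-0.8,0],0],[[0,0,0],[-0.2,-0.8,0],0],[[0,0,0],[-0.2,-0.8,0],0],[[0,0,0],[-0.2,-0.7,0],0]]';python3 -m handwheel '[[[0,0,0],[0,-0.4,0],0.2],[[0,0,0],[0,0,0],0.3],[[0,0,0],[0,0,0],0.4]]'
```

```text
time: 26.15
tool_pos: [0.5837, 0.007, 0.191]
ee_rot: [3.141, -0.0, 0.546]
wrist_force: [0.8, -0.5, -0.0]
width: 0.0943
finger_force: 0.0
time: 26.65
tool_pos: [0.5737, -0.1931, 0.1909]
ee_rot: [3.141, -0.0, 1.292]
wrist_force: [0.4, -0.9, 1.0]
width: 0.0942
finger_force: 0.0
time: 27.15
tool_pos: [0.5282, -0.3884, 0.1907]
ee_rot: [3.142, 0.0, 1.427]
wrist_force: [0.7, 0.8, 0.3]
width: 0.0942
finger_force: 0.0
time: 27.45
tool_pos: [0.529, -0.4062, 0.1904]
ee_rot: [-3.141, -0.001, 1.427]
wrist_force: [-0.2, -0.0, 0.0]
width: 0.0731
finger_force: 0.0
```

```bash
python3 -m handwheel '[[[0,0,0],[-0.05,-0.4,0],0.4],[[0,0,0],[-0.05,-0.48,-0.4],0.4],[[0,0,0],[0,0,-0.8],0.4],[[0,0,0],[0,0,-0.8],0.4],[[0,0,0],[0,0,-0.5],0.4]]';python3 -m handwheel '[[[0,0,0],[0,0,0],0.4],[[0,0,0],[0,0,0],0.4],[[0,0,0],[0,0,0],0.4]]'
```

```text
time: 27.95
tool_pos: [0.5237, -0.4475, 0.0621]
ee_rot: [-3.138, -0.004, 1.429]
wrist_force: [0.2, -0.4, -0.3]
width: 0.056
finger_force: 0.0
time: 28.25
tool_pos: [0.5257, -0.4509, 0.0688]
ee_rot: [3.138, 0.003, 1.428]
wrist_force: [0.3, -1.3, -0.4]
width: 0.0567
finger_force: 0.0
```

Down to about 0.031, then close.

```bash
python3 -m handwheel '[[[0,0,0],[-0.02,0,-0.4],0.4],[[0,0,0],[0,0,-0.32],0.4],[[0,0,0],[0,0,0],0.4],[[0,0,0],[0,0,0],0.4]]';python3 -m handwheel '[[[0,0,0],[0,0,0],1],[[0,0,0],[0,0,0],1],[[0,0,0],[0,0,0],1],[[0,0,0],[0,0,0],1],[[0,0,0],[0,0,0],1]]';python3 -m handwheel '[[[0,0,0],[0,0,0],1],[[0,0,0],[0,0,0],1]]'
```

```text
time: 28.65
tool_pos: [0.5232, -0.4505, 0.0298]
ee_rot: [3.142, -0.0, 1.427]
wrist_force: [-0.4, 0.1, 0.6]
width: 0.0565
finger_force: 0.0
time: 29.15
tool_pos: [0.5232, -0.4506, 0.0298]
ee_rot: [3.141, 0.0, 1.427]
wrist_force: [-0.6, 0.5, 0.3]
width: 0.0197
finger_force: 0.0
time: 29.35
tool_pos: [0.5231, -0.4506, 0.0297]
ee_rot: [3.141, 0.0, 1.427]
wrist_force: [0.5, -0.4, 0.2]
width: 0.0162
finger_force: 30.0
```

```bash
python3 -m handwheel '[[[0,0,0],[0,0,0.5],1],[[0,0,0],[0,0,0.8],1],[[0,0,0],[0,0.4,0.6],1],[[0,0,0],[0,0.7,0.1],1],[[0,0,0],[0.1,0.8,0],1]]';python3 -m handwheel '[[[0,0,-0.095],[0.2,0.7,0],1],[[0,0,-0.095],[0.3,0.7,0],1],[[0,0,-0.095],[0.3,0.6,0],1],[[0,0,-0.095],[0.3,0.6,0],1],[[0,0,-0.095],[0.3,0.4,0],1]]';python3 -m handwheel '[[[0,0,-0.095],[0.3,0.2,0],1],[[0,0,-0.095],[0.2,0.1,0],1],[[0,0,-0.075],[0,0,0],1],[[0,0,0],[0,0,0],1],[[0,0,0],[0,0,0],1]]'
```

```text
time: 29.85
tool_pos: [0.5285, -0.3563, 0.1322]
ee_rot: [3.138, 0.003, 1.425]
wrist_force: [1.1, 0.9, -1.2]
width: 0.0162
finger_force: 30.0
time: 30.35
tool_pos: [0.5985, -0.2032, 0.1296]
ee_rot: [-3.141, -0.0, 0.676]
wrist_force: [-0.4, -0.0, 0.4]
width: 0.0157
finger_force: 30.0
time: 30.85
tool_pos: [0.6229, -0.1906, 0.1294]
ee_rot: [-3.141, 0.0, 0.267]
wrist_force: [0.6, 0.5, 0.4]
width: 0.016
finger_force: 30.0
```

```bash
python3 -m handwheel '[[[0,0,0],[-0.03,-0.08,-0.4],1],[[0,0,0],[0,0,-0.6],1],[[0,0,0],[0,0,-0.5],1],[[0,0,0],[0,0,0],1],[[0,0,0],[0,0,0],1]]';python3 -m handwheel '[[[0,0,0],[0,0,0],1],[[0,0,0],[0,0,0],1]]'; python3 -c "
from h import *
snap('side','p2.png');a=cv2.imread('pics/p2.png')[150:290,220:420];cv2.imwrite('pics/p2b.png',cv2.resize(a,None,fx=3,fy=3))"
```

```text
time: 31.35
tool_pos: [0.6213, -0.1947, 0.0546]
ee_rot: [-3.141, 0.001, 0.265]
wrist_force: [-0.3, -0.6, -0.3]
width: 0.0163
finger_force: 30.0
time: 31.55
tool_pos: [0.6229, -0.1951, 0.057]
ee_rot: [3.139, -0.003, 0.265]
wrist_force: [-0.9, -0.0, 0.2]
width: 0.0164
finger_force: 30.0
```

View pics/p2b.png

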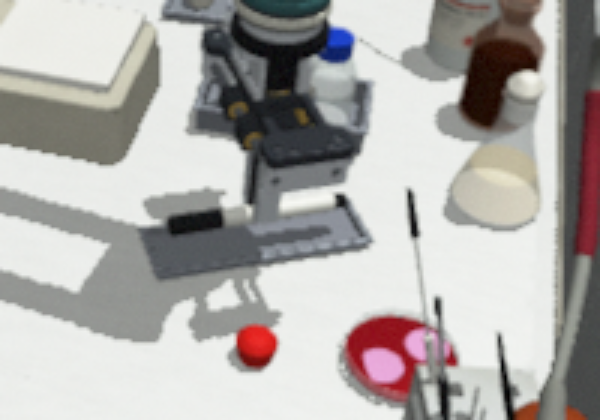

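The pen, at (170–345, 215) in the crop, is level and lies lengthwise over the trough. Lowering and releasing.

```bash
python3 -m handwheel '[[[0,0,0],[0,0,-0.25],1],[[0,0,0],[0,0,-0.2],1],[[0,0,0],[0,0,0],1],[[0,0,0],[0,0,0],1]]';python3 -m handwheel '[[[0,0,0],[0,0,0],0.76],[[0,0,0],[0,0,0],0.76],[[0,0,0],[0,0,0],0.76]]';python3 -m handwheel '[[[0,0,0],[0,0,0.2],0.76],[[0,0,0],[0,0,0.5],0.7],[[0,0,0],[0,0,0.7],0.6],[[0,0,0],[0,0,0.8],0.5],[[0,0,0],[-0.2,-0.6,0.6],0.3]]';python3 -m handwheel '[[[0,0,0],[-0.7,-0.6,0],0],[[0,0,0],[-0.7,-0.6,0],0],[[0,0,0],[-0.7,-0.6,0],0],[[0,0,0],[-0.5,-0.5,0],0],[[0,0,0],[0,0,0],0]]'
python3 -c "
from h import *
snap('top','e1.png');a=cv2.imread('pics/e1.png')[60:300,80:450];cv2.imwrite('pics/e1b.png',cv2.resize(a,(800,519)))
im,d=snap('side','e2.png');a=cv2.imread('pics/e2.png')[110:300,200:420];cv2.imwrite('pics/e2b.png',cv2.resize(a,None,fx=3,fy=3))
P=cloud('side',d);X,Y,Z=np.moveaxis(P,-1,0);m=(np.hypot(X-.6215,Y+.196)<.1)&(Z>.0145)&(Z<.03);q=P[m];print(cv2.minAreaRect(q[:,:2].astype(np.float32)),q.max(0))"
```

```text
time: 32.0
tool_pos: [0.6216, -0.1945, 0.0314]
ee_rot: [-3.141, 0.0, 0.265]
wrist_force: [0.6, -0.3, 1.0]
width: 0.0161
finger_force: 30.0
time: 32.3
tool_pos: [0.6213, -0.1944, 0.0316]
ee_rot: [-3.141, 0.001, 0.265]
wrist_force: [0.6, 0.3, 0.2]
width: 0.0223
finger_force: 0.0
time: 32.8
tool_pos: [0.6132, -0.2219, 0.1761]
ee_rot: [3.141, -0.004, 0.27]
wrist_force: [1.1, -1.6, -0.2]
width: 0.0488
finger_force: 0.0
time: 33.3
tool_pos: [0.4787, -0.3427, 0.1733]
ee_rot: [3.139, 0.001, 0.259]
wrist_force: [0.1, 0.6, 0.9]
width: 0.0887
finger_force: 0.0
((0.6291094422340393, -0.19622831046581268), (0.17475061118602753, 0.020240573212504387), 13.312658309936523) [ 0.71646713 -0.17485913  0.02601224]
```

View pics/e1b.png

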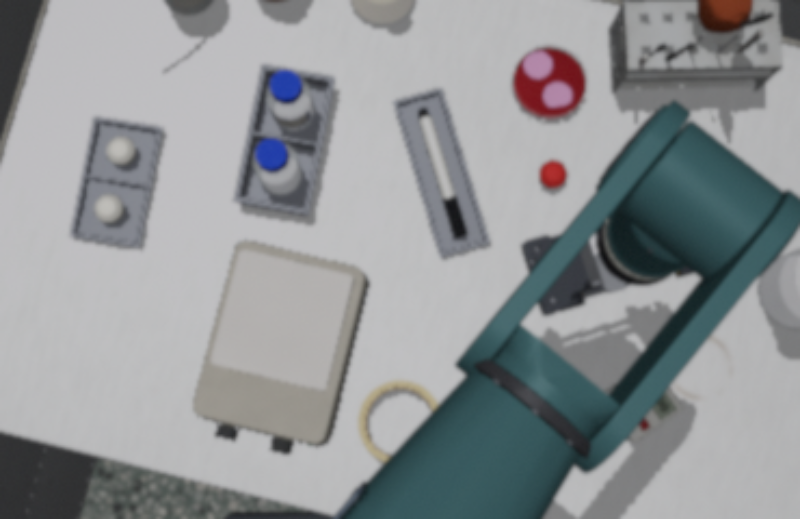

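View pics/e2b.png

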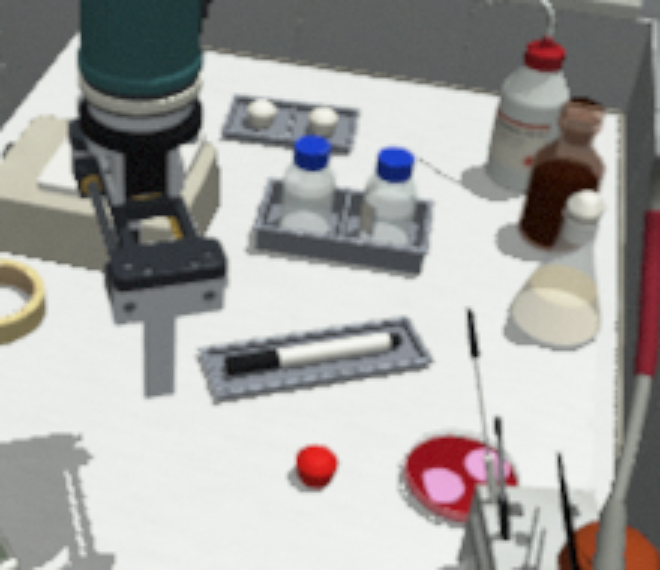

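Everything is in place. In the top crop, the bottles are in both bays at (290,100) and (278,168), and the stoppers are at (121,151) and (110,209). The pen lies in the trough at (440,175), and the dish and timer haven't moved.

```bash
python3 -m handwheel '[[[0,0,0],[0,0,0],0],[[0,0,0],[0,0,0],0],[[0,0,0],[0,0,0],0]]'; python3 -c "
from bench import robot
print(robot.close_job())"
```

```text
time: 33.7
tool_pos: [0.4825, -0.3386, 0.1721]
ee_rot: [-3.142, -0.0, 0.267]
wrist_force: [0.5, 0.1, -0.5]
width: 0.0942
finger_force: 0.0
the job is handed in; nothing more can be done
None
```

I handed the job in at about 34 s of the 112 s limit: both bottles, both stoppers and the marker are released in their trays, and the timer and dish look unmoved in the last pictures; the hand-in gave no verdict.

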